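# Release, unlatch and open the specimen chest

### The job

Open the white specimen chest so that its cassettes can be taken out: press the red button on the hatch gently, only until the flush T-handle pops up, then turn the handle clockwise (seen from above) until you feel it come up against its stop, without forcing it against the stop, and slide the hatch fully open to the right over the chest's deck. Let go at the end, leave the handle up and turned, and leave the other things on the worktop where they are.

Things in the scene. Friction and masses are not known exactly. Their poses are not given: they have to be found in the camera images.
- case: white fixed chest, 180 (its x) x 300 (its y) x 90 mm high, aluminium side rails up to z = 106 mm; origin under its centre on the worktop, z up, +y to the robot's left at yaw 0 (yaw within 0.3 rad). The grey hatch covers its left (+y) half; the right half is a flat deck the hatch slides over. Six tissue cassettes are fixed inside.
- hatch (a joint): slide of the hatch along the chest's -y (to the right): 0 closed, 0.10 m fully open (end stop). About 3 N of friction; held shut by a bolt (0.5 mm of play) until the handle is turned almost to its stop.
- hatch_mid (a point): middle of the hatch's top surface, 102.5 mm above the worktop, moves with the hatch; plate 154 x 148 x 12 mm. On it a black frame, 40 mm wide, its top 117.5 mm above the worktop, holds the handle and, at the +y end, the button.
- bar_mid (a point): centre of the T-handle's steel bar, 14 mm wide, 76 long, 12 thick, turning about the vertical through this point; moves with the hatch. Flush in the frame (z 111 mm) it lies along the chest's y with 2 mm beside it: it cannot be gripped or turned. Popped up, z is 131 mm, with 7.5 mm of air between frame and bar.
- bar_end (a point): middle of the bar's end face, 38 mm from bar_mid: bar_mid to bar_end is the direction of the bar (chest's +y when locked).
- handle (a joint): rise of the T-handle: 0 flush, 0.020 m popped up. A spring (6 N, 3 N at the top) lifts it as soon as the button's catch lets go, and holds it up.
- shaft (a joint): turn of the latch shaft under the handle, clockwise from above positive, 0 locked. Turns with the popped handle against 0.2 N m of friction, stays where left, and retracts the bolt. Its hard stop lies anywhere from 0.65 to 1.40 rad, hidden and different every time; the bolt is free only within the last 0.10 rad before the stop.
- twist (a joint): springy wind-up of the handle bar against the shaft, 8 N m per rad, positive when the bar is driven clockwise: 0 unloaded, about 0.025 while turning freely; grows once the shaft meets its stop. Above 0.12 rad (about 1 N m) the latch counts as forced.
- button_spot (a point): on the button's axis at the height of the frame's top (z 117.5 mm), 70 mm from the handle's axis toward the chest's +y. The red button, 21 mm wide, stands 8 to 16 mm above it, adjusted differently every time. It goes down 6.5 mm on a spring: 1.5 N at first, 4 N where the handle is released (5 mm), 4.8 N at the hard bottom. Over 20 N is too hard.
- pipette_bottle: bystander: slim amber glass bottle with a tall black dropper top, 34 mm diameter, 102 mm high; origin under its centre
- marker_red: bystander: white and red marker pen lying down, 135 mm long; origin under its centre
- mould: bystander: small grey metal mould, 31 x 41 x 9 mm; origin under its centre
- bottle_oil: bystander: small white bottle with a red cap, 34 mm diameter, 75 mm high; origin under its centre
- label_roll: bystander: white roll of labels lying flat, 60 mm diameter, 28 mm high; origin under its centre
- loose_cassette: bystander: white tissue cassette, 41 x 28 x 10 mm; origin under its centre

How it is judged:
By the outcome, as a careful person would: the job done as asked, in the order asked, and still so for the second after the job is handed in, with the robot touching nothing.
It also fails if it takes over 72 s, if anything falls off the work surface, if the arm or the gripper's body presses on something with over 40 N, if the wrist force passes 120 N, or if a joint passes its speed limit or range.

### The arm

A 6-joint arm with a two-finger parallel gripper is mounted at the origin on a cart in front of the work surface, level with it; the furniture and walls round the work are solid. World frame = base frame: x ahead of the robot, y to its left, z up, the work surface at z = 0. Lengths are in m, angles in rad, forces in N, time in s.
With the tool pointing down it reaches from about 0.25 to 0.725 m from the base axis. Payload 4 kg.
Tool frame: the origin (TCP) lies midway between the tips of the shut fingers; the grasp point (between the pads) lies 19 mm behind it; z points along the fingers, y is the line along which they close (so a half turn about z gives the same grasp; the last joint's range is limited). The gripper opens to 85 mm and grips with 20 to 120 N. Pads are 22 mm wide; open, the fingers measure 114 mm over their backs; the gripper's body (76 mm by 85 mm) begins 54 mm behind the grasp point. The pads swing forward as they close: fully open they stand 13 mm farther back than shut.
Start: joints at [-1.164, 0.241, 0.005, 1.335, 0, 1.571], TCP at [0.198, -0.459, 0.231] pointing down, gripper open.
Joint ranges: [-2.72, 2.72], [-1.05, 1.87], [-1.09, 1.28], [-1.99, 2.15], [-1.42, 1.44], [-3.14, 3.14]. Speed limits (rad/s): [2.79, 2.79, 3.14, 3.14, 3.14, 3.14].

### API

Orientations are given as a unit quaternion [x, y, z, w].
In Python, from workcell import get_obs, imaging, workorder gives the robot as it stands.
- The arm moves only by the shell command python3 -m jog, which reads ROWS from standard input. ROWS is a JSON list that holds a single list of rows (three levels of brackets), with 1 to 10 rows, each of 7 numbers: a rotation vector rx, ry, rz in parts of the range, where 1.0 means 2 pi rad, then dx, dy, dz in shares of 0.5 m (1.0 is 0.5 m), then the finger opening in m; each row is the pose to reach, as a shift and turn from the pose commanded when the command began, along the tool's axes at that moment; what a row does not reach only later rows make up. A row lasts 1/8 s, in which the tool goes at most 0.0625 m and 0.188 rad, less where a joint would pass 70% of its speed; a pose out of reach is approached as far as the arm can. The fingers move at their own pace and stop on an object; the grip force is fixed at half the most. Time passes only in rows, so rows that do not move let the fingers close. It prints the time, the measured TCP pose, the force, the opening and the grip force at its end. Input that does not fit is refused with a message, and nothing moves.
- get_obs(): the state, without advancing time (a new reading comes with each control period).
- imaging.camera(name): name is "scene" or "side" or "wrist"; returns (picture, depth): 400x640x3 uint8, red, green, blue; 400x640 float32, m along the optical axis (not along the pixel's ray), 0 where there is no reading.
- imaging.calibration(name): a dict with "mtx" (3x3 intrinsics, pixels), "R" (3x3) and "t" (3): a world point X has camera coordinates R X + t. Camera axes: x right, y down, z forward; pixel columns grow to the right and rows downward; lengths in m; the calibration is good to about 2 mm. A picture is of the moment at which its call begins: read the wrist's pose just before it. calibration takes no time and is no camera call; for the wrist camera it gives the pose at the moment of the call.
- workorder.job_done(): hands the job in; it is judged then, once.
The state is a dict: "clock": time; "joint_pos": joint angles; "joint_vel": joint speeds; "tau": joint torques, N m; "eef_pos": TCP position; "tool_rot": TCP orientation; "ft_force": force on the tool from outside, world axes, zero at the start; "ft_torque": the same for the moment, N m; "grip_width": finger opening in m; "grasp_force": force on a finger pad.
Only numpy, scipy, OpenCV 4.12 (cv2) and the standard library are available. Lean on these libraries where they do the work, as an engineer would, in place of code of your own. Each camera call takes 0.05 s, during which the arm holds its last target. There are 200 camera calls.

## Working session

There is one attempt and no reset: what is moved stays moved. The work goes in short steps, Python scripts to look and compute and a shell command to move; the robot and the scene stay as the last step left them, time stands still between calls to the robot, and variables do not carry over. Pictures are saved under pics/ and viewed, at most 10 in all, crops included, and the job is handed in when it is done.

```bash
mkdir -p pics; ls; python3 - <<'E'
from workcell import get_obs, imaging
import cv2, numpy as np
o=get_obs(); print({k:np.round(v,3).tolist() for k,v in o.items()})
ims=[]
for n in ("scene","side"):
    p,d=imaging.camera(n); c=imaging.calibration(n)
    np.savez(f"pics/{n}0.npz",p=p,d=d,**c); cv2.imwrite(f"pics/{n}0.png",p[...,::-1])
    print(n,np.round(c["mtx"],1).tolist(),np.round(-c["R"].T@c["t"],3),np.round(c["R"],2).tolist())
E
```

```text
pics
{'clock': 0.0, 'joint_pos': [-1.164, 0.241, 0.004, 1.335, -0.0, 1.571], 'joint_vel': [0.0, -0.0, -0.001, 0.0, -0.0, -0.0], 'tau': [-0.002, -37.231, 25.241, 0.017, -0.0, -0.0], 'eef_pos': [0.198, -0.459, 0.23], 'tool_rot': [0.979, 0.202, -0.0, -0.001], 'ft_force': [-0.283, -0.252, -0.891], 'ft_torque': [-0.001, 0.001, 0.006], 'grasp_force': 0.0, 'grip_width': 0.085}
scene [[361.7, 0.0, 317.9], [0.0, 361.7, 197.7], [0.0, 0.0, 1.0]] [ 0.104 -0.807  0.77 ] [[0.81, -0.58, 0.02], [-0.37, -0.55, -0.75], [0.45, 0.6, -0.66]]
side [[387.9, 0.0, 321.5], [0.0, 387.9, 201.6], [0.0, 0.0, 1.0]] [ 0.417 -1.143  0.686] [[0.99, -0.13, 0.02], [-0.05, -0.52, -0.85], [0.12, 0.84, -0.52]]
```

View pics/scene0.png

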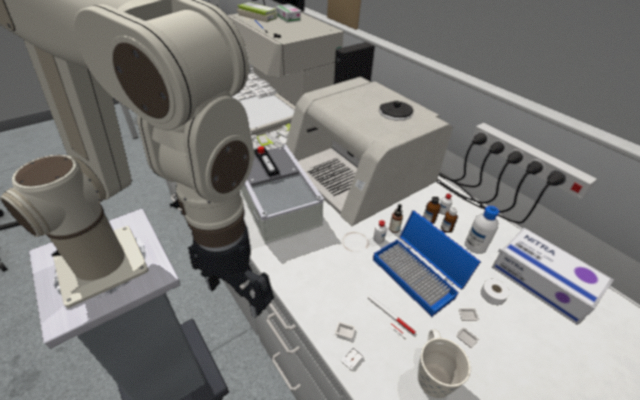

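View pics/side0.png

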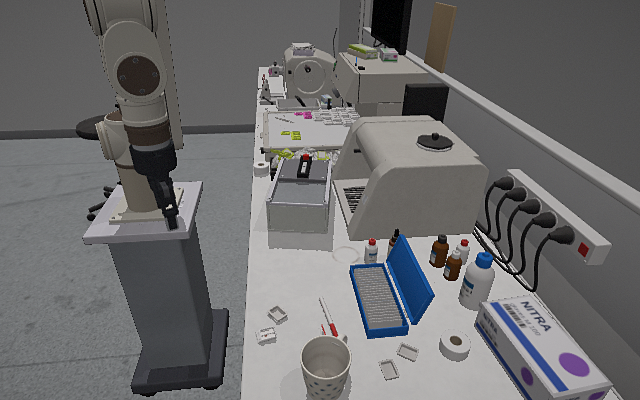

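The chest is at about scene (280,195) and side (300,190). Its red button is near scene (262,150) and side (306,156), and a tall machine stands just beyond the chest in +x.

```bash
cat > h.py <<'E'
import numpy as np, cv2
from workcell import get_obs, imaging
def load(f): return dict(np.load(f))
def ray(c,u,v):
    d=c["R"].T@np.linalg.solve(c["mtx"],[u,v,1.]); return -c["R"].T@c["t"], d
def plane(c,u,v,z):
    o,d=ray(c,u,v); return o+d*(z-o[2])/d[2]
def depthpt(c,u,v):
    o,d=ray(c,u,v); return o+d*c["d"][int(round(v)),int(round(u))]
def tri(a,b):
    A=[];y=[]
    for c,u,v in (a,b):
        o,d=ray(c,u,v); d=d/np.linalg.norm(d); P=np.eye(3)-np.outer(d,d); A.append(P); y.append(P@o)
    return np.linalg.lstsq(np.vstack(A),np.hstack(y),rcond=None)[0]
def red(p,box):
    x0,y0,x1,y1=box; q=p[y0:y1,x0:x1].astype(int)
    m=((q[...,0]>110)&(q[...,1]<80)&(q[...,2]<80)).astype(np.uint8)
    n,l,s,c=cv2.connectedComponentsWithStats(m); i=1+np.argmax(s[1:,4])
    return c[i]+[x0,y0], s[i]
E
python3 - <<'E'
from h import *
S=load("pics/scene0.npz");D=load("pics/side0.npz")
a,sa=red(S["p"],(240,130,300,190)); b,sb=red(D["p"],(280,140,340,180))
print(a,sa,b,sb); print(tri((S,*a),(D,*b)), depthpt(S,*a),depthpt(D,*b))
# chest top points by depth z in band
for c in (S,D):
    K=np.linalg.inv(c["mtx"]); v,u=np.mgrid[:400,:640]
    X=(np.stack([u,v,0*u+1],-1)@K.T*c["d"][...,None]-c["t"])@c["R"]
    B=(X[...,0]>.3)&(X[...,0]<.8)&(X[...,1]>-.2)&(X[...,1]<.5)
    for z0,z1 in ((.08,.096),(.097,.109),(.111,.122)):
        m=B&(X[...,2]>z0)&(X[...,2]<z1)&(u>200)&(u<345)&(v>140)&(v<240)
        P=X[m][:,:2].astype(np.float32); print(z0,len(P), P.min(0),P.max(0), cv2.minAreaRect(P))
    m=B&(X[...,2]>.13)&(u>230); P=X[m]
    i=P[:,1]<.45; print("high",[ (round(z,2),np.round(P[(P[:,2]>z)&(P[:,2]<z+.05)][:,:2].min(0),3).tolist()) for z in (.13,.18,.23,.28) if ((P[:,2]>z)&(P[:,2]<z+.05)).any()])
f=lambda p,b:cv2.resize(p[b[1]:b[3],b[0]:b[2],::-1],None,fx=4,fy=4,interpolation=cv2.INTER_CUBIC)
cv2.imwrite("pics/crop.png",np.hstack([f(S["p"],(235,130,335,250)),f(D["p"],(255,130,355,250))]))
E
```

```text
[260.42105263 148.31578947] [18 17  6  4 19] [305.6 154.6] [23 14  6  2 10]
[0.52432639 0.06876586 0.12749041] [0.52151171 0.06395227 0.12975254] [0.52520355 0.07117923 0.12754783]
0.08 2073 [ 0.38481545 -0.19997399] [0.7445951  0.18593892] ((0.5377100110054016, -0.04447591304779053), (0.39891788363456726, 0.2322200983762741), 56.51469421386719)
0.097 1502 [ 0.38606712 -0.19998427] [0.69400436 0.08789678] ((0.5227195024490356, -0.05052986741065979), (0.3574102222919464, 0.2075631022453308), 63.13211441040039)
0.111 326 [ 0.48389086 -0.05114482] [0.6604396  0.09855583] ((0.5664981603622437, 0.00827179104089737), (0.14666563272476196, 0.15542703866958618), 74.43376922607422)
high [(0.13, [0.514, -0.199]), (0.18, [0.669, -0.2]), (0.23, [0.69, -0.2]), (0.28, [0.702, 0.273])]
0.08 1609 [ 0.38676533 -0.19989145] [0.6667701  0.23689458] ((0.527092695236206, 0.016177475452423096), (0.43578624725341797, 0.2634882926940918), 87.44832611083984)
0.097 1246 [ 0.38786134 -0.19996876] [0.6584738  0.19657387] ((0.5261530876159668, -0.0029014497995376587), (0.3969939053058624, 0.2574206590652466), 86.93465423583984)
0.111 223 [ 0.4870756  -0.05258551] [0.65697163 0.11272813] ((0.5707492232322693, 0.028007157146930695), (0.1862534135580063, 0.14481601119041443), 8.092891693115234)
high [(0.13, [0.53, -0.169]), (0.18, [0.673, -0.199]), (0.23, [0.693, -0.2]), (0.28, [0.705, 0.272])]
```

View pics/crop.png

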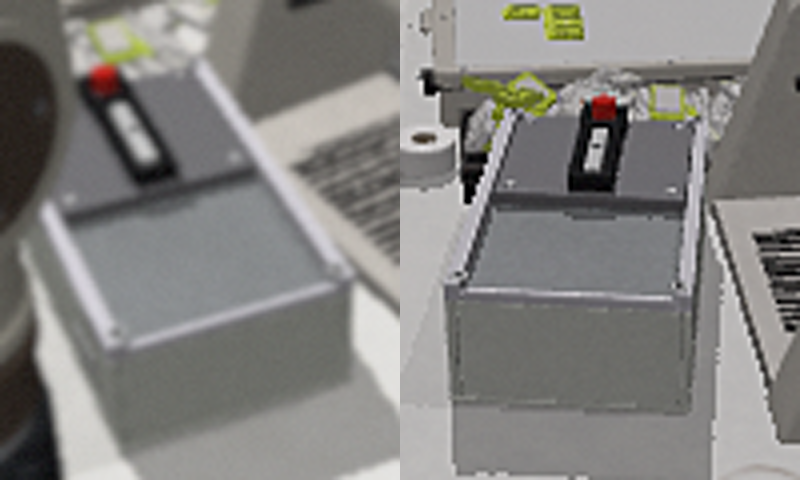

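The rows are not in the units I measure in: shifts go in shares of 0.5 m and turns go in shares of 2 pi rad. I convert before sending: 0.417 m / 0.5 = 0.834, 0.05 m / 0.5 = 0.1, -1.16 rad / 6.2832 = -0.1846.

```bash
echo '[[[0,0,0,0,0,-0.12,0.085],[0,0,0,0.1,-0.06,-0.24,0.085],[0,0,-0.1846,0.834,-0.46,-0.24,0.085],[0,0,-0.1846,0.834,-0.46,-0.24,0.085],[0,0,-0.1846,0.834,-0.46,-0.24,0.085],[0,0,-0.1846,0.834,-0.46,-0.24,0.085],[0,0,-0.1846,0.834,-0.46,-0.24,0.085],[0,0,-0.1846,0.834,-0.46,-0.24,0.085],[0,0,-0.1846,0.834,-0.46,-0.24,0.085],[0,0,-0.1846,0.834,-0.46,-0.24,0.085]]]' | python3 -m jog
python3 - <<'E'
from h import *
o=get_obs(); print(o["joint_pos"].round(3) if hasattr(o["joint_pos"],"round") else o["joint_pos"],o["eef_pos"],o["ft_force"],o["ft_torque"])
c=imaging.calibration("wrist"); p,d=imaging.camera("wrist")
np.savez("pics/w1.npz",p=p,d=d,**c); cv2.imwrite("pics/w1.png",p[...,::-1])
print(np.round(-c["R"].T@c["t"],3),np.round(c["R"],2).tolist(),c["mtx"][0])
D=load("pics/side0.npz"); print(plane(D,268.75,201,.106),plane(D,327.5,204,.106))
E
```

```text
clock: 1.35
eef_pos: [0.4914, -0.0797, 0.35]
tool_rot: [0.706, 0.708, -0.0, -0.001]
ft_force: [-0.2, -0.6, -0.5]
grip_width: 0.0851
grasp_force: 0.0
[-1.610e-01  2.220e-01  2.860e-01  1.637e+00  1.000e-03  1.407e+00] [ 0.49140453 -0.07973571  0.35002823] [-0.23760972 -0.55634106 -0.49100176] [-0.06489001 -0.01674133  0.0374271 ]
[0.491 0.003 0.493] [[1.0, 0.0, -0.0], [0.0, -0.95, 0.32], [-0.0, -0.32, -0.95]] [326.08466263   0.         323.37842278]
[ 0.39587727 -0.18734711  0.106     ] [ 0.56082265 -0.21993796  0.106     ]
```

View pics/w1.png

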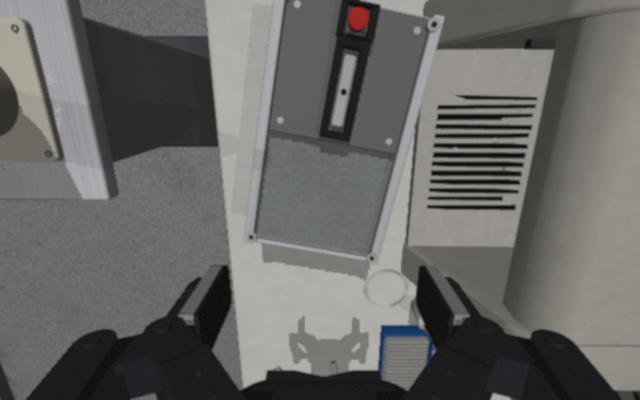

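Wrist view: red button at (359,18), bar pivot at (343,92), hatch screws at (297,3), (417,30), (280,120) and (388,141). The chest leans clockwise by about 0.2 rad.

```bash
python3 - <<'E'
from h import *
W=load("pics/w1.npz");S=load("pics/scene0.npz");D=load("pics/side0.npz")
q=W["p"].astype(int); w,s=red(W["p"],(330,0,390,40)); print(w,s)
a,_=red(S["p"],(240,130,300,190)); b,_=red(D["p"],(280,140,340,180))
print("button",tri((W,*w),(S,*a)),tri((W,*w),(D,*b)),depthpt(W,*w))
# bar: bright blob inside the frame
g=W["p"].min(2); m=np.zeros_like(g); m[50:130,325:365]=(g[50:130,325:365]>110)
n,l,st,ce=cv2.connectedComponentsWithStats(m); i=1+np.argmax(st[1:,4])
pts=np.argwhere(l==i)[:,::-1].astype(np.float32); r=cv2.minAreaRect(pts); print(r)
bx=np.array([plane(W,u,v,.117) for u,v in cv2.boxPoints(r)]); print(bx.round(4))
bm=plane(W,*r[0],.117); print("bar_mid@.117",bm,"depth z",depthpt(W,*r[0]), "pivot",plane(W,343,92,.117))
B=plane(W,*w,.128); dd=B-bm; print("yaw from button",np.arctan2(-dd[0],dd[1]),np.hypot(*dd[:2]))
e=[plane(W,u,v,.1025) for u,v in ((297,3),(417,30),(280,120),(388,141))]
print(np.round(e,4)); 
for i,j in ((2,0),(3,1)): d=e[j]-e[i]; print("yaw",np.arctan2(-d[0],d[1]))
print("hatch z",depthpt(W,300,60)[2],depthpt(W,330,180)[2], "machine near", depthpt(W,420,110),depthpt(W,560,110))
# machine profile: depth points x along y rows
K=np.linalg.inv(W["mtx"]); v,u=np.mgrid[:400,:640]
X=(np.stack([u,v,0*u+1],-1)@K.T*W["d"][...,None]-W["t"])@W["R"]
for z in (.12,.15,.2,.25): 
  mm=(X[...,2]>z)&(v<230)&(u>400)&(W["d"]>0); print(z,X[mm][:,0].min(), X[mm&(X[...,1]<.13)][:,0].min(), X[mm&(X[...,0]<.64)][:,1].min() if (mm&(X[...,0]<.64)).any() else None)
E
```

```text
[358.44657534  17.98082192] [ 19   7  20  23 365]
button [0.52642774 0.07629292 0.12096986] [0.5254093  0.07580067 0.12541002] [0.52481929 0.07500724 0.12948023]
((343.30767822265625, 89.96154022216797), (11.57085132598877, 71.97462463378906), 11.309932708740234)
[[ 0.4984 -0.0286  0.117 ]
 [ 0.5127  0.0441  0.117 ]
 [ 0.5247  0.042   0.117 ]
 [ 0.5113 -0.0311  0.117 ]]
bar_mid@.117 [0.51198415 0.00775927 0.117     ] depth z [0.51184035 0.00773009 0.1195376 ] pivot [0.51169291 0.0056517  0.117     ]
yaw from button -0.18978564215829946 0.06877394419372612
[[ 0.4623  0.0941  0.1025]
 [ 0.5907  0.069   0.1025]
 [ 0.4397 -0.0253  0.1025]
 [ 0.5672 -0.0493  0.1025]]
yaw -0.18700844266488958
yaw -0.19613413797847093
hatch z 0.1022183395729589 0.08995417580159565 machine near [ 0.62120994 -0.01675192  0.03416312] [ 0.69201166 -0.00899828  0.20465205]
0.12 0.6496470437940295 0.6496470437940295 None
0.15 0.6596872415254738 0.6596872415254738 None
0.2 0.675962053187636 0.675962053187636 NoneTraceback (most recent call last):
  File "<stdin>", line 21, in <module>
    return umr_minimum(a, axis, None, out, keepdims, initial, where)
ValueError: zero-size array to reduction operation minimum which has no identity
```

Scaled: 0.155 m / 0.5 = 0.31, 0.1 m / 0.5 = 0.2, -2.95 rad / 6.2832 = -0.4695.

```bash
echo '[[[0,0,-0.4695,0.31,0.0672,0.2,0],[0,0,-0.4695,0.31,0.0672,0.2,0],[0,0,-0.4695,0.31,0.0672,0.2,0],[0,0,-0.4695,0.31,0.0672,0.2,0],[0,0,-0.4695,0.31,0.0672,0.2,0],[0,0,-0.4695,0.31,0.0672,0.2,0],[0,0,-0.4695,0.31,0.0672,0.2,0],[0,0,-0.4695,0.31,0.0672,0.2,0],[0,0,-0.4695,0.31,0.0672,0.2,0],[0,0,-0.4695,0.31,0.0672,0.2,0]]]' | python3 -m jog
python3 - <<'E'
from h import *
from scipy.spatial.transform import Rotation as R
o=get_obs(); M=R.from_quat(o["tool_rot"]).as_matrix(); print(o["joint_pos"],M.round(3).tolist())
print("yaw of tool y",np.arctan2(M[1,1],M[0,1]))
E
```

```text
clock: 2.65
eef_pos: [0.5234, 0.0699, 0.2513]
tool_rot: [-0.151, 0.989, -0.0, -0.0]
ft_force: [-0.3, -1.0, -1.2]
grip_width: 0.0002
grasp_force: 0.0
[ 1.33068565e-01  2.90101520e-01  1.22937070e-01  1.40445518e+00
 -4.31582295e-04 -1.70412225e-01] [[-0.954, -0.299, -0.001], [-0.299, 0.954, -0.001], [0.001, -0.0, -1.0]]
yaw of tool y 1.8742774203814834
```

Scaled: 0.06 m / 0.5 = 0.12, 0.03 m / 0.5 = 0.06, -1.076 rad / 6.2832 = -0.1713.

```bash
echo '[[[0,0,-0.1713,0,0,0.06,0],[0,0,-0.1713,0,0,0.12,0],[0,0,-0.1713,0,0,0.12,0],[0,0,-0.1713,0,0,0.12,0],[0,0,-0.1713,0,0,0.12,0],[0,0,-0.1713,0,0,0.12,0],[0,0,-0.1713,0,0,0.12,0],[0,0,-0.1713,0,0,0.12,0]]]' | python3 -m jog
python3 - <<'E'
from h import *
from scipy.spatial.transform import Rotation as R
o=get_obs(); M=R.from_quat(o["tool_rot"]).as_matrix(); print(o["joint_pos"],o["eef_pos"],o["ft_force"],o["ft_torque"])
print("yaw of tool y",np.arctan2(M[1,1],M[0,1]))
c=imaging.calibration("wrist"); p,d=imaging.camera("wrist")
np.savez("pics/w2.npz",p=p,d=d,**c); cv2.imwrite("pics/w2.png",p[...,::-1])
D=load("pics/side0.npz"); S=load("pics/w1.npz"); W=load("pics/w2.npz")
w,s=red(p,(0,0,640,400)); a,_=red(S["p"],(330,0,390,40)); print(w,s,tri((W,*w),(S,*a)))
for z in (.126,.131): b=plane(W,*w,z); print(b, M.T@(b-o["eef_pos"]))
E
```

```text
clock: 3.65
eef_pos: [0.5238, 0.0709, 0.1914]
tool_rot: [-0.634, 0.774, -0.0, -0.0]
ft_force: [0.0, 0.1, -0.8]
grip_width: -0.0
grasp_force: 0.0
[ 1.34636273e-01  3.17162714e-01  3.56978674e-03  1.25740564e+00
 -1.87445568e-04 -1.23809314e+00] [0.52376878 0.07089007 0.19136767] [ 0.04326714  0.12362618 -0.78008489] [-0.05356747  0.02810028 -0.01518145]
yaw of tool y 2.9435257429087747
[321.57142857 223.09937888] [307 210  30  28 644] [0.52503995 0.07561293 0.12638067]
[0.52500263 0.0757595  0.126     ] [-0.00503292 -0.00026004  0.06536642]
[0.52456993 0.07376429 0.131     ] [-0.00299035 -0.00022776  0.06036692]
```

View pics/w2.png

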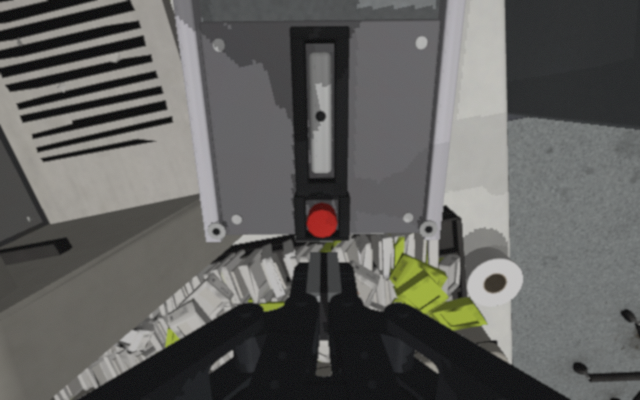

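The button is at (321,223), the bar pivot at (320,116) and the shut fingers at (325,275). The tool is aligned with the bar, and the button is 5 mm toward tool -x.

Scaled: 0.056 m / 0.5 = 0.112, -0.005 m / 0.5 = -0.01.

```bash
echo '[[[0,0,0,-0.01,0,0.06,0],[0,0,0,-0.01,0,0.108,0],[0,0,0,-0.01,0,0.112,0],[0,0,0,-0.01,0,0.112,0],[0,0,0,-0.01,0,0.112,0]]]' | python3 -m jog
echo '[[[0,0,0,0,0,0.004,0],[0,0,0,0,0,0.004,0],[0,0,0,0,0,0.004,0]]]' | python3 -m jog
echo '[[[0,0,0,0,0,0.004,0],[0,0,0,0,0,0.004,0],[0,0,0,0,0,0.004,0]]]' | python3 -m jog
```

```text
clock: 4.32
eef_pos: [0.5259, 0.0769, 0.1366]
tool_rot: [-0.635, 0.773, -0.001, 0.001]
ft_force: [0.5, -0.1, 0.5]
grip_width: 0.0
grasp_force: 0.0
clock: 4.7
eef_pos: [0.5251, 0.0768, 0.1335]
tool_rot: [-0.635, 0.772, -0.0, 0.0]
ft_force: [-0.1, -0.3, 1.0]
grip_width: -0.0
grasp_force: 0.0
clock: 5.08
eef_pos: [0.5249, 0.0768, 0.1312]
tool_rot: [-0.635, 0.772, 0.0, -0.0]
ft_force: [-0.1, 0.3, -0.0]
grip_width: 0.0003
grasp_force: 0.0
```

Scaled: 0.002 m / 0.5 = 0.004.

```bash
for i in 1; do echo '[[[0,0,0,0,0,0.004,0],[0,0,0,0,0,0.004,0],[0,0,0,0,0,0.004,0]]]' | python3 -m jog | grep -E "pos|force"; done
echo '[[[0,0,0,0,0,0.004,0],[0,0,0,0,0,0.004,0],[0,0,0,0,0,0.004,0]]]' | python3 -m jog | grep -E "pos|force"
echo '[[[0,0,0,0,0,0.003,0],[0,0,0,0,0,0.003,0],[0,0,0,0,0,0.003,0]]]' | python3 -m jog| grep -E "pos|force"
```

```text
eef_pos: [0.5249, 0.0768, 0.1292]
ft_force: [0.2, 0.3, 0.1]
grasp_force: 0.0
eef_pos: [0.525, 0.0768, 0.1276]
ft_force: [-1.1, -0.2, 3.8]
grasp_force: 2.0
eef_pos: [0.525, 0.0768, 0.1259]
ft_force: [-1.3, 1.4, 4.9]
grasp_force: 2.1
```

```bash
cat > chk.py <<'E'
from h import *
import sys
o=get_obs(); c=imaging.calibration("wrist"); p,d=imaging.camera("wrist"); n=sys.argv[1]
np.savez(f"pics/{n}.npz",p=p,d=d,**c); cv2.imwrite(f"pics/{n}.png",p[...,::-1])
W=load(f"pics/{n}.npz"); v,u=np.mgrid[:400,:640]
X=(np.stack([u,v,0*u+1],-1)@np.linalg.inv(c["mtx"]).T*d[...,None]-c["t"])@c["R"]
r=np.hypot(X[...,0]-.512,X[...,1]-.0068)
m=(r<.006)&(X[...,2]>.09); print("z at pivot",np.median(X[m][:,2]),m.sum()); print(o["eef_pos"],o["ft_force"],o["ft_torque"])
E
python3 chk.py w3
echo '[[[0,0,0,0,0,0.002,0],[0,0,0,0,0,0.002,0],[0,0,0,0,0,0.002,0]]]' | python3 -m jog| grep -E "pos|force"; python3 chk.py w4
```

```text
z at pivot 0.11861256315771268 577
[0.52503617 0.07680614 0.12589799] [-1.2592962   1.41292853  4.85947943] [-0.07977029  0.27806744  0.0191762 ]
eef_pos: [0.525, 0.0768, 0.1248]
ft_force: [-1.8, -0.8, 5.0]
grasp_force: 2.1
z at pivot 0.11902697111089183 588
[0.52503208 0.07681788 0.12478691] [-1.83438345 -0.82417827  5.04798069] [-0.05445109  0.24330761  0.06908385]
```

Scaled: 0.0007 m / 0.5 = 0.0014.

```bash
echo '[[[0,0,0,0,0,0.0014,0],[0,0,0,0,0,0.0014,0],[0,0,0,0,0,0.0014,0]]]' | python3 -m jog| grep -E "pos|force"; python3 chk.py w5
```

```text
eef_pos: [0.525, 0.0768, 0.124]
ft_force: [-0.1, -0.1, 3.2]
grasp_force: 1.7
z at pivot 0.13781869014960116 781
[0.52504477 0.07680475 0.12401039] [-0.12396238 -0.06306157  3.19946273] [ 0.00971451  0.14593345 -0.01343667]
```

Scaled: 0.0007 m / 0.5 = 0.0014.

```bash
echo '[[[0,0,0,0,0,0.0014,0],[0,0,0,0,0,0.0014,0],[0,0,0,0,0,0.0014,0]]]' | python3 -m jog| grep -E "pos|force"; python3 chk.py w6
```

```text
eef_pos: [0.5251, 0.0768, 0.1235]
ft_force: [-0.1, -0.3, 3.4]
grasp_force: 1.9
z at pivot 0.13781572106542175 785
[0.52505305 0.0767967  0.12345933] [-0.13091376 -0.2839946   3.42618015] [-0.01385717  0.11805776  0.0004227 ]
```

Scaled: -0.08 m / 0.5 = -0.16, -0.06 m / 0.5 = -0.12.

```bash
echo '[[[0,0,0,0,0,-0.02,0],[0,0,0,0,0,-0.12,0],[0,0,0,0.1,0,-0.16,0.03],[0,0,0,0.1,0,-0.16,0.06],[0,0,0,0.1,0,-0.16,0.06],[0,0,0,0.1,0,-0.16,0.06]]]' | python3 -m jog; python3 chk.py w7
python3 - <<'E'
from h import *
from scipy.spatial.transform import Rotation as R
W=load("pics/w7.npz"); v,u=np.mgrid[:400,:640]
X=(np.stack([u,v,0*u+1],-1)@np.linalg.inv(W["mtx"]).T*W["d"][...,None]-W["t"])@W["R"]
m=(X[...,2]>.1335)&(X[...,2]<.142)&(np.hypot(X[...,0]-.512,X[...,1]-.007)<.055)
n,l,s,c=cv2.connectedComponentsWithStats(m.astype(np.uint8)); i=1+np.argmax(s[1:,4])
print(n,s[i],c[i])
P=np.array([plane(W,a,b,.137)[:2] for b,a in np.argwhere(l==i)],np.float32); r=cv2.minAreaRect(P); print(r,np.median(X[l==i][:,2]))
o=get_obs(); M=R.from_quat(o["tool_rot"]).as_matrix(); print(o["joint_pos"],np.arctan2(M[1,1],M[0,1])-np.pi)
t=np.array([*r[0],.121]); print(M.T@(t-o["eef_pos"]))
dark=cv2.circle(W["p"].copy(),(int(c[i][0]),int(c[i][1])),3,(255,0,255),-1); cv2.imwrite("pics/w7b.png",dark[...,::-1])
E
```

```text
clock: 8.28
eef_pos: [0.5148, 0.0283, 0.2025]
tool_rot: [-0.635, 0.772, 0.001, -0.001]
ft_force: [-0.5, 0.8, -0.1]
grip_width: 0.0602
grasp_force: 0.0
z at pivot 0.1379241438506685 252
[0.51478145 0.02833707 0.20245626] [-0.52932629  0.8085958  -0.0674484 ] [-0.01796385 -0.01014957  0.01870626]
2 [ 309  126   22  110 2307] [319.85175553 179.59514521]
((0.5116235017776489, 0.005276452749967575), (0.07457251846790314, 0.013701464049518108), 79.24703979492188) 0.13752560498497757
[ 5.50263485e-02  2.87151508e-01 -8.71241544e-03  1.27691817e+00
  1.57306884e-04 -1.32221270e+00] -0.19355776232551136
[ 0.02329219 -0.00144055  0.0814409 ]
```

View pics/w7b.png

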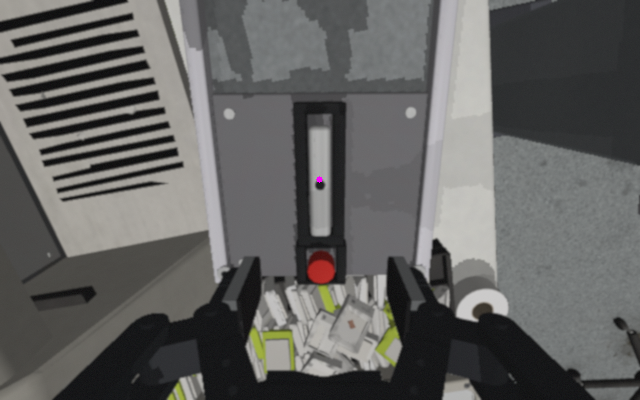

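Popped bar: a bright strip at rows 112–237, column 320, with the pivot at (320,185). Size and height (74.5 x 13.7 mm, top at 137.5 mm) match the text. Next I grasp it.

Scaled: 0.0805 m / 0.5 = 0.161, -0.0014 m / 0.5 = -0.0028.

```bash
echo '[[[0,0,0,0.0446,-0.0028,0.04,0.05],[0,0,0,0.0446,-0.0028,0.1,0.04],[0,0,0,0.0446,-0.0028,0.15,0.04],[0,0,0,0.0446,-0.0028,0.161,0.04],[0,0,0,0.0446,-0.0028,0.161,0.04],[0,0,0,0.0446,-0.0028,0.161,0.04]]]' | python3 -m jog
echo '[[[0,0,0,0,0,0,0.02],[0,0,0,0,0,0,0],[0,0,0,0,0,0,0],[0,0,0,0,0,0,0]]]' | python3 -m jog; python3 -c "
from h import *; o=get_obs(); print(o['ft_torque'],o['joint_pos'])"
```

```text
clock: 9.07
eef_pos: [0.5133, 0.0058, 0.124]
tool_rot: [-0.635, 0.772, -0.001, 0.001]
ft_force: [-0.0, 0.0, -0.3]
grip_width: 0.0399
grasp_force: 0.0
clock: 9.57
eef_pos: [0.5128, 0.0057, 0.1234]
tool_rot: [-0.635, 0.772, -0.0, 0.001]
ft_force: [0.9, 0.1, 2.8]
grip_width: 0.0121
grasp_force: 62.5
[ 0.12591117 -0.09857416  0.03655517] [ 1.09274454e-02  3.38009702e-01 -1.53920460e-01  1.07767772e+00
  2.31223060e-04 -1.36532901e+00]
```

Scaled: 0.05 rad / 6.2832 = 0.008.

```bash
cat > t.py <<'E'
from h import *
from scipy.spatial.transform import Rotation as R
o=get_obs(); M=R.from_quat(o["tool_rot"]).as_matrix()
print("turn %.3f"%(np.pi-.194-np.arctan2(M[1,1],M[0,1])),"T",o["ft_torque"].round(2),"F",o["ft_force"].round(1),"tau6 %.2f"%o["tau"][5],o["eef_pos"].round(4))
E
python3 t.py
echo '[[[0,0,0.008,0,0,0,0],[0,0,0.0159,0,0,0,0],[0,0,0.0239,0,0,0,0],[0,0,0.0239,0,0,0,0]]]' | python3 -m jog>/dev/null; python3 t.py
echo '[[[0,0,0.008,0,0,0,0],[0,0,0.0159,0,0,0,0],[0,0,0.0239,0,0,0,0],[0,0,0.0239,0,0,0,0]]]' | python3 -m jog>/dev/null; python3 t.py
```

```text
turn 0.001 T [ 0.13 -0.1   0.04] F [0.9 0.1 2.8] tau6 0.03 [0.5128 0.0057 0.1234]
turn 0.150 T [ 0.08 -0.29  0.18] F [1.1 0.6 1.8] tau6 0.27 [0.513  0.0056 0.1233]
turn 0.299 T [-0.05 -0.51  0.23] F [1.2 0.5 2.7] tau6 0.27 [0.5132 0.0055 0.1233]
```

Scaled: 0.25 rad / 6.2832 = 0.0398.

```bash
echo '[[[0,0,0.008,0,0,0,0],[0,0,0.0159,0,0,0,0],[0,0,0.0239,0,0,0,0],[0,0,0.0318,0,0,0,0],[0,0,0.0398,0,0,0,0],[0,0,0.0398,0,0,0,0]]]' | python3 -m jog>/dev/null; python3 t.py
echo '[[[0,0,0.0064,0,0,0,0],[0,0,0.0127,0,0,0,0],[0,0,0.0127,0,0,0,0]]]' | python3 -m jog>/dev/null; python3 t.py
```

```text
turn 0.549 T [-0.26 -0.79  0.21] F [ 2.3 -1.3  2.2] tau6 0.27 [0.5135 0.0053 0.1234]
turn 0.629 T [-0.47 -1.01  0.2 ] F [ 4.7 -2.3  2.7] tau6 0.26 [0.5136 0.0052 0.1234]
```

Scaled: 0.04 rad / 6.2832 = 0.0064.

```bash
echo '[[[0,0,0.0032,0,0,0,0],[0,0,0.0064,0,0,0,0],[0,0,0.0064,0,0,0,0]]]' | python3 -m jog>/dev/null; python3 t.py
```

```text
turn 0.670 T [-0.52 -1.13  0.19] F [ 4.1 -2.9  2.1] tau6 0.23 [0.5136 0.0051 0.1234]
```

Scaled: 0.04 rad / 6.2832 = 0.0064.

```bash
echo '[[[0,0,0.0032,0,0,0,0],[0,0,0.0064,0,0,0,0],[0,0,0.0064,0,0,0,0]]]' | python3 -m jog>/dev/null; python3 t.py
```

```text
turn 0.710 T [-0.52 -1.16  0.24] F [ 5.  -3.   2.7] tau6 0.23 [0.5137 0.0051 0.1234]
```

Scaled: -0.001 m / 0.5 = -0.002, 0.04 rad / 6.2832 = 0.0064.

```bash
echo '[[[0,0,0.0032,0,-0.002,0,0],[0,0,0.0064,0,-0.002,0,0],[0,0,0.0064,0,-0.002,0,0]]]' | python3 -m jog>/dev/null; python3 t.py
```

```text
turn 0.751 T [-0.2  -1.23  0.29] F [ 4.9 -0.9  2.5] tau6 0.29 [0.5137 0.0049 0.1232]
```

Scaled: 0.04 rad / 6.2832 = 0.0064.

```bash
echo '[[[0,0,0.0032,0,0,0,0],[0,0,0.0064,0,0,0,0],[0,0,0.0064,0,0,0,0]]]' | python3 -m jog>/dev/null; python3 t.py
```

```text
turn 0.790 T [-0.22 -1.19  0.45] F [ 5.  -0.2  2.5] tau6 0.45 [0.5138 0.0049 0.1232]
```

Scaled: 0.04 rad / 6.2832 = 0.0064.

```bash
echo '[[[0,0,0.0032,0,0,0,0],[0,0,0.0064,0,0,0,0],[0,0,0.0064,0,0,0,0]]]' | python3 -m jog>/dev/null; python3 t.py
```

```text
turn 0.830 T [-0.3  -1.24  0.61] F [ 4.9 -0.6  3.4] tau6 0.61 [0.5138 0.0048 0.1232]
```

The torque rises from 0.2 to 0.61 N m between 0.75 and 0.83 rad. That is the stop, with about 0.076 rad of wind-up. I'll unwind it, then slide.

Scaled: -0.12 rad / 6.2832 = -0.0191.

```bash
echo '[[[0,0,-0.0095,0,0,0,0],[0,0,-0.0191,0,0,0,0],[0,0,-0.0191,0,0,0,0]]]' | python3 -m jog>/dev/null; python3 t.py
echo '[[[0,0,0,0.0076,-0.0064,0,0],[0,0,0,0.0152,-0.0128,0,0],[0,0,0,0.0306,-0.0258,0,0],[0,0,0,0.0306,-0.0258,0,0]]]' | python3 -m jog>/dev/null; python3 t.py
```

```text
turn 0.711 T [-0.13 -1.22 -0.03] F [5.1 0.  2.9] tau6 -0.11 [0.5137 0.005  0.1232]
turn 0.712 T [-0.27 -1.37 -0.05] F [ 6.1 -1.2  2.4] tau6 -0.05 [ 0.5099 -0.015   0.1233]
```

Scaled: 0.0569 m / 0.5 = 0.1138, 0.0531 m / 0.5 = 0.1062.

```bash
echo '[[[0,0,0,0.022,-0.0202,0,0],[0,0,0,0.045,-0.0396,0,0],[0,0,0,0.068,-0.059,0,0],[0,0,0,0.091,-0.0784,0,0],[0,0,0,0.1062,-0.0912,0,0],[0,0,0,0.1138,-0.0976,0,0],[0,0,0,0.1138,-0.0976,0,0]]]' | python3 -m jog>/dev/null; python3 t.py
echo '[[[0,0,0,0.0016,-0.0014,0,0],[0,0,0,0.0032,-0.0028,0,0],[0,0,0,0.0032,-0.0028,0,0]]]' | python3 -m jog>/dev/null; python3 t.py
```

```text
turn 0.712 T [-0.14 -1.48 -0.06] F [ 6.2 -0.7  2.4] tau6 -0.04 [ 0.4959 -0.0883  0.1235]
turn 0.711 T [ 0.21 -1.56  0.  ] F [7.2 0.9 2.1] tau6 -0.03 [ 0.4957 -0.0894  0.1235]
```

Scaled: 0.0023 m / 0.5 = 0.0046, -0.002 m / 0.5 = -0.004.

```bash
echo '[[[0,0,0,0.0024,-0.002,0,0],[0,0,0,0.0046,-0.004,0,0],[0,0,0,0.0046,-0.004,0,0]]]' | python3 -m jog>/dev/null; python3 t.py
echo '[[[0,0,0,0.0016,-0.0014,0,0],[0,0,0,0.0032,-0.0028,0,0],[0,0,0,0.0032,-0.0028,0,0]]]' | python3 -m jog>/dev/null; python3 t.py
```

```text
turn 0.711 T [ 0.26 -1.6  -0.01] F [7.2 1.3 2.6] tau6 -0.04 [ 0.4951 -0.0925  0.1235]
turn 0.710 T [ 0.82 -1.66 -0.07] F [6.7 3.7 2.4] tau6 -0.04 [ 0.4949 -0.0936  0.1235]
```

Scaled: 0.0016 m / 0.5 = 0.0032, -0.0014 m / 0.5 = -0.0028.

```bash
echo '[[[0,0,0,0.0016,-0.0014,0,0],[0,0,0,0.0032,-0.0028,0,0],[0,0,0,0.0032,-0.0028,0,0]]]' | python3 -m jog>/dev/null; python3 t.py
echo '[[[0,0,0,0.0016,-0.0014,0,0],[0,0,0,0.0016,-0.0014,0,0],[0,0,0,0.0016,-0.0014,0,0]]]' | python3 -m jog>/dev/null; python3 t.py
```

```text
turn 0.709 T [ 1.93 -1.83 -0.09] F [7.5 8.4 2.9] tau6 -0.05 [ 0.4949 -0.0938  0.1235]
turn 0.708 T [ 2.48 -1.91 -0.07] F [8.1 9.8 2.1] tau6 -0.06 [ 0.4948 -0.094   0.1235]
```

At the end stop: position holds while force rises to 10 N, with about 0.1005 m of travel. I'll relax, release and lift.

Scaled: -0.003 m / 0.5 = -0.006, 0.0007 m / 0.5 = 0.0014.

```bash
echo '[[[0,0,0,-0.003,0.0006,0,0],[0,0,0,-0.006,0.0014,0,0],[0,0,0,-0.006,0.0014,0,0]]]' | python3 -m jog>/dev/null; python3 t.py
echo '[[[0,0,0,0,0,0,0.02],[0,0,0,0,0,0,0.035],[0,0,0,0,0,0,0.045],[0,0,0,0,0,0,0.045]]]' | python3 -m jog; python3 t.py
```

```text
turn 0.710 T [ 1.11 -1.25 -0.07] F [5.9 4.6 0.9] tau6 -0.04 [ 0.4951 -0.0936  0.123 ]
clock: 18.08
eef_pos: [0.4937, -0.0963, 0.1225]
tool_rot: [-0.327, 0.945, 0.0, -0.001]
ft_force: [0.5, 1.1, -0.9]
grip_width: 0.0453
grasp_force: 0.0
turn 0.711 T [ 0.01 -0.05  0.02] F [ 0.5  1.1 -0.9] tau6 0.00 [ 0.4937 -0.0963  0.1225]
```

Scaled: -0.16 m / 0.5 = -0.32, -0.12 m / 0.5 = -0.24.

```bash
echo '[[[0,0,0,0,0,-0.04,0.045],[0,0,0,0,0,-0.14,0.045],[0,0,0,-0.06,0.06,-0.24,0.045],[0,0,0,-0.12,0.12,-0.32,0.045],[0,0,0,-0.12,0.12,-0.32,0.045],[0,0,0,-0.12,0.12,-0.32,0.045],[0,0,0,-0.12,0.12,-0.32,0.045]]]' | python3 -m jog
python3 - <<'E'
from h import *
c=imaging.calibration("wrist"); p,d=imaging.camera("wrist"); np.savez("pics/w9.npz",p=p,d=d,**c); cv2.imwrite("pics/w9.png",p[...,::-1])
W=load("pics/w9.npz"); v,u=np.mgrid[:400,:640]
X=(np.stack([u,v,0*u+1],-1)@np.linalg.inv(c["mtx"]).T*d[...,None]-c["t"])@c["R"]
m=(X[...,2]>.132)&(X[...,2]<.145)&(np.hypot(X[...,0]-.493,X[...,1]+.093)<.05)
P=X[m][:,:2].astype(np.float32); print(cv2.minAreaRect(P),np.median(X[m][:,2]))
w,_=red(p,(0,0,640,400)); b=plane(W,*w,.128); print("button",b,"travel",np.hypot(*(b[:2]-[.525,.0757])))
E
```

```text
clock: 18.95
eef_pos: [0.5034, -0.0128, 0.2813]
tool_rot: [-0.326, 0.945, 0.0, -0.002]
ft_force: [-0.6, 0.1, -0.6]
grip_width: 0.0451
grasp_force: 0.0
((0.49285173416137695, -0.0923396423459053), (0.07504260540008545, 0.01432951632887125), 37.89656066894531) 0.13743700880329238
button [ 0.50628036 -0.02333541  0.128     ] travel 0.10078907592402596
```

View pics/w9.png

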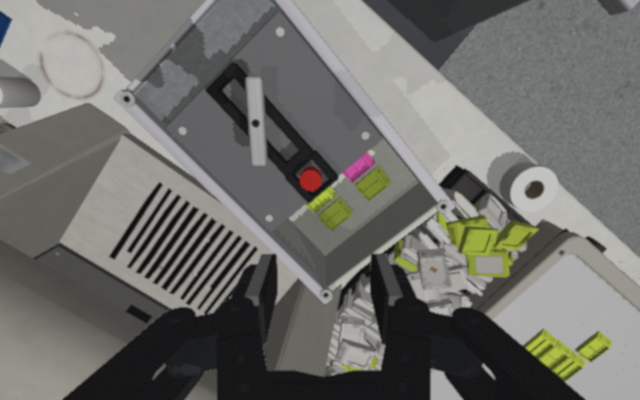

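The hatch is fully open: about 0.100 m of travel, button now at (311,180), cassettes visible around (345,200). The bar at (256,122) is up and turned, and the gripper is clear.

```bash
python3 -c "
from workcell import workorder; print(workorder.job_done())"
```

```text
the job is handed in; nothing more can be done
None
```

The chest is open and the job is handed in: I pressed the button with about 5 N until the handle popped, turned it to its stop at about 0.71 rad (peak torque about 0.6 N m), slid the hatch fully open (about 0.10 m) and let go at about 19 s, leaving the handle up and turned; the other things were not touched.

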